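# Seat the specimen carrier, close the clamp and lock its jam nut

### The job

The specimen carrier in the clamping fixture stands proud of its nest on a stiff fit: with the clamp still open, press it fully down until it bottoms, then swing the hinged clamp arm all the way down over it. Last, push the two-armed jam nut on the clamp screw round clockwise (seen from above) until it runs down and jams against the boss on the clamp arm, and lean firmly on it there (about 10 N) for a moment before letting go. Leave the bottle, the beaker and the slide box where they stand.

Things in the scene. Friction and masses are not known exactly. Their poses are not given: they have to be found in the camera images.
- fixture: Aluminium clamping fixture fixed to the bench: base 124 (its x) by 196 (its y) by 16 mm. Origin on the bench under the centre of the carrier nest, z up; base spans -71 to +125 mm in y. The nest is four low rails round the carrier, tops 30 mm above the bench. Hinge lugs (76 mm high) stand at y = +85 mm; the closed clamp lies along y over the nest, ending at y = -105 mm.
- carrier_top (a point): Centre of the upper face of the specimen carrier, a dark steel plate 86 (fixture x) by 88 (fixture y) by 14 mm with four small specimen discs near its corners. Seated, this point is 30 mm above the bench, flush with the nest rails; at the start it is 4 to 9 mm higher.
- carrier (a joint): How far the carrier stands above its seat, m: 0 fully down on the solid bottom. It slides straight down on a stiff fit that resists with about 8 N, stays where it is left, and may be pressed anywhere on top; fully down means within 1.5 mm.
- clamp_hinge (a point): Middle of the clamp's hinge pin, 62 mm above the bench; the pin lies along the fixture's x.
- clamp_tab (a point): Middle of the push tab at the free end of the clamp arm, on the face that is uppermost when closed (outer when open), 178 mm from the hinge. The arm is an aluminium bar 30 mm wide, 14 mm thick, 190 mm long, its mid-plane through the hinge pin; the tab is 54 mm wide (fixture x) and covers the last 24 mm. Closed, this face is 69 mm above the bench.
- clamp (a joint): Clamp angle, rad: 0 closed (arm level, pointing to the fixture's -y), growing as the free end swings up and over to +y; 1.57 upright, 1.95 open stop; starts at 1.4 to 1.75. The stiff hinge (0.75 N m) stays where it is left. The closed stop is solid, the screw's foot then 0.5 mm above the seated carrier; on a proud carrier the foot lands early. Closed: below 0.05.
- jam_nut: Dark steel hexagonal jam nut, 44 mm over corners, 20 mm high, with two opposite round arms 12 mm thick along its x, each ending in an 18 mm ball; 146 mm over the balls. It runs on a 21 mm screw square to the clamp arm, 85 mm from the hinge; the screw's end is 124 mm above the bench when closed. Origin: centre of the nut's underside; z along the screw, up when closed.
- nut_center (a point): On the screw axis at the height of the middle of the nut's arms, 11 mm above the nut's underside. With clamp closed and nut jammed it is 96 mm above the bench; the arms then clear the clamp arm's upper face by 21 mm.
- nut_ball (a point): Centre of the ball on the end of one arm of the nut (its +x arm), 64 mm from the screw axis; the other arm is opposite.
- nut_turn (a joint): Nut angle, rad: what it has still to turn clockwise, seen from above with the clamp closed, before it jams; 0 is the solid stop on the boss, the nut's arms then across the clamp arm. It drops 10 mm a turn, drags with 0.09 N m (2 N at 45 mm out) and stays where it is left. Starts at 2.2 to 5; jammed: below 0.07.
- reagent_mid (a point): Mid-height of an amber bottle, 60 mm wide, 120 mm high; bystander.
- beaker_mid (a point): Mid-height of a glass beaker, 70 mm wide, 90 mm high; bystander.
- slide_box_mid (a point): Centre of a grey slide box, 100 by 80 by 35 mm; bystander.

How it is judged:
On the way, in this order (a step that is already met when the one before it is completed fails the run):
1. the carrier is fully down (within 1.5 mm) with the clamp still open (over 0.6 rad) (value of joint carrier below 0.0015 m and value of joint clamp above 0.6 rad), for 0.2 s.
2. the clamp is closed (below 0.05 rad) over the seated carrier, the nut not yet run down (over 0.3 rad) (value of joint clamp below 0.05 rad and value of joint carrier below 0.0015 m and value of joint nut_turn above 0.3 rad), for 0.2 s.
3. the nut is jammed on the boss (below 0.07 rad) with the fingers leaning on it with more than 4 N (value of joint nut_turn below 0.07 rad and value of joint clamp below 0.05 rad and contact force between the fingers and jam_nut above 4 N), for 0.05 s.
At the end, for the whole second after the job is handed in: The carrier is within 1.5 mm of fully down, the clamp within 0.05 rad of closed, the jam nut within 0.07 rad of jammed on its boss and at rest (value of joint carrier below 0.0015 m and value of joint clamp below 0.05 rad and value of joint nut_turn below 0.07 rad and linear speed of jam_nut below 0.01 m/s); the robot touches nothing.
It fails at once if the reagent is moved by more than 30 mm (distance of reagent_mid from where it was at the start of the episode above 0.03 m).
It fails at once if the beaker is moved by more than 30 mm (distance of beaker_mid from where it was at the start of the episode above 0.03 m).
It fails at once if the slide box is moved by more than 30 mm (distance of slide_box_mid from where it was at the start of the episode above 0.03 m).
It also fails if it takes over 64 s, if anything falls off the work surface, if the arm or the gripper's body presses on something with over 40 N, if the wrist force passes 120 N, or if a joint passes its speed limit or range.

### The arm

A 6-joint arm with a two-finger parallel gripper is mounted at the origin on the work surface. World frame = base frame: x ahead of the robot, y to its left, z up, the work surface at z = 0. Lengths are in m, angles in rad, forces in N, time in s.
With the tool pointing down it reaches from about 0.4 to 0.825 m from the base axis. Payload 7 kg.
Tool frame: the origin (TCP) lies at the very end of the fingers, on their centre line; the grasp point (between the pads) lies 19 mm behind it; z points along the fingers, x is the direction in which the jaws open and shut, and the axes are right-handed (so a half turn about z gives the same grasp; the last joint's range is limited). The gripper opens to 88 mm and grips with 3 to 60 N. Pads are 19 mm wide; open, the fingers measure 130 mm over their backs; the gripper's body (78 mm by 193 mm) begins 47 mm behind the grasp point.
Start: joints at [1.402, 0.359, 0.012, 0, -1.224, -0.288], TCP at [0.298, 0.606, 0.199] pointing down, gripper open.
Joint ranges: [-3.07, 3.07], [-1.43, 2.12], [-1.02, 1.25], [-3.03, 1.67], [-3.05, -0], [-3.03, 3.03]. Speed limits (rad/s): [2.39, 2.39, 3.01, 3.14, 3.14, 3.14].

### API

Orientations are given as [roll, pitch, yaw] about the fixed x, y, z axes, in that order (R = Rz(yaw) Ry(pitch) Rx(roll)).
In Python, from station import telemetry, grab_frame, arm, regions_of, pinpoint gives the robot as it stands. The module is installed in compiled form; this text tells all that it offers.
- The arm moves only by the shell command python3 -m inch 'ROWS' [FORCE]. ROWS is text: rows parted by semicolons, each of 7 numbers parted by spaces: the opening, from 0 (shut) to 1 (fully open), then the shift along the world's x, y, z in cm, then the turn, a rotation vector about the world's x, y, z in degrees. A call has 1 to 12 rows; each row is the pose to reach, as a shift and turn from the pose measured when the call began; what a row does not reach only later rows make up. A row lasts 1/8 s, in which the tool goes at most 62.5 mm and 10.7 degrees, less where a joint would pass 70% of its speed; a pose out of reach is approached as far as the arm can. A call with a gripper value outside its range is refused whole. The fingers move at their own pace and stop on an object; FORCE is the grip in N (left out, the last holds). Time passes only in rows, so rows that repeat a pose let the fingers close. It gives the time, the measured TCP pose, the force and the opening at its end, in the units of the state.
- telemetry.get_state(): the state, without advancing time (a new reading comes with each control period).
- grab_frame(name): name is "scene" or "top" or "wrist"; returns a dict with "pixels" (384x512x3 uint8, red, green, blue), "fx", "fy", "cx", "cy" (pixels), "R" (3x3) and "t" (3): a world point X has camera coordinates R X + t. Camera axes: x right, y down, z forward; pixel columns grow to the right and rows downward; lengths in m; the calibration is good to about 2 mm. A picture is of the moment at which its call begins. There is no depth.
- arm.job_done(): hands the job in, once; it reports no verdict.
Trained networks look in the newest picture that a camera, given by its name, has taken for a name from the list of things; names that differ only in an ending like _2 or _b are one class to them, and where a whole thing is asked for, a point or a joint stands for the part that bears it (a point fixed in the world has none). Each returns a list of dicts, best first, with "p" (0 to 1); they miss things now and then, are a little off and sometimes report something else, mostly with a low value. They report only what shows in the picture. A call takes as long as a camera call.
- regions_of(camera, name): "pixels" (384x512 bool, what is visible of it) and "bbox" ([left, top, right, bottom] in pixels, round what is visible of it).
- pinpoint(camera, name): "location" ([column, row] in pixels: a listed point, or the origin of a listed thing).
The state is a dict: "t": time; "q": joint angles; "qd": joint speeds; "joint_efforts": joint torques, N m; "eef_pos": TCP position; "ee_rot": TCP orientation; "force": force on the tool from outside, world axes, zero at the start; "moment": the same for the moment, N m; "width": finger opening in m.
Only numpy, scipy, OpenCV 4.12 (cv2) and the standard library are available. Lean on these libraries where they do the work, as an engineer would, in place of code of your own. Each camera call takes 0.05 s, during which the arm holds its last target. There are 200 camera calls.

## Working session

There is one attempt and no reset: what is moved stays moved. The work goes in short steps, Python scripts to look and compute and a shell command to move; the robot and the scene stay as the last step left them, time stands still between calls to the robot, and variables do not carry over. Pictures are saved under pics/ and viewed, about 8 in all and at most 12, crops included, and the job is handed in when it is done.

```bash
mkdir -p pics; cat > h.py <<'E'
from station import telemetry, grab_frame, arm, regions_of, pinpoint
import numpy as np, cv2
def ray(f,uv):
    d=np.array([(uv[0]-f['cx'])/f['fx'],(uv[1]-f['cy'])/f['fy'],1.])
    R=np.array(f['R']);t=np.array(f['t']); return -R.T@t, R.T@d
def atz(f,uv,z):
    c,d=ray(f,uv); return c+d*(z-c[2])/d[2]
def tri(obs):
    A=np.zeros((3,3));b=np.zeros(3)
    for f,uv in obs:
        c,d=ray(f,uv);d=d/np.linalg.norm(d);P=np.eye(3)-np.outer(d,d);A+=P;b+=P@c
    x=np.linalg.solve(A,b)
    return x,[round(float(np.linalg.norm(proj(f,x)-uv)),1) for f,uv in obs]
def proj(f,X):
    c=np.array(f['R'])@X+np.array(f['t']);return np.array([f['fx']*c[0]/c[2]+f['cx'],f['fy']*c[1]/c[2]+f['cy']])
def save(f,n): cv2.imwrite('pics/'+n+'.png',f['pixels'][:,:,::-1])
E
python3 - <<'E'
from h import *
np.set_printoptions(precision=4,suppress=True)
F={c:grab_frame(c) for c in('scene','top')}
cv2.imwrite('pics/a.png',np.vstack([np.hstack([F[c]['pixels'] for c in F])])[:,:,::-1][:, :])
im=cv2.resize(cv2.imread('pics/a.png'),(800,300));
for c in F: save(F[c],c+'0'); print(c,ray(F[c],(256,192)))
for n in ['fixture','carrier_top','clamp_hinge','clamp_tab','jam_nut','nut_center','nut_ball','reagent_mid','beaker_mid','slide_box_mid']:
    obs=[]
    for c in F:
        r=pinpoint(c,n); print(n,c,[(np.round(x['location'],1).tolist(),round(x['p'],2)) for x in r[:2]])
        if r: obs.append((F[c],np.array(r[0]['location'])))
    if len(obs)==2: print('   ',*tri(obs))
print(telemetry.get_state())
E
```

```text
scene (array([0.8967, 0.2243, 0.8903]), array([-0.4165, -0.2388, -0.8773]))
top (array([ 0.3041, -0.0041,  1.4255]), array([ 0.134 ,  0.009 , -0.9911]))
fixture scene [([301.5, 225.5], 0.66)]
fixture top [([237.6, 167.5], 0.56)]
    [0.5508 0.1016 0.0966] [16.3, 11.4]
carrier_top scene [([267.1, 233.0], 0.59), ([176.2, 112.5], 0.48)]
carrier_top top [([239.4, 168.0], 0.63)]
    [0.5703 0.0662 0.0301] [0.6, 0.4]
clamp_hinge scene [([300.0, 224.6], 0.81)]
clamp_hinge top [([215.4, 176.7], 0.59), ([209.2, 167.4], 0.5)]
    [0.5329 0.1337 0.0801] [1.6, 1.2]
clamp_tab scene [([308.1, 187.9], 0.77), ([386.9, 283.5], 0.38)]
clamp_tab top [([208.0, 171.0], 0.7)]
    [0.5241 0.1344 0.2337] [4.4, 3.0]
jam_nut scene [([317.7, 213.1], 0.56), ([323.4, 210.3], 0.35)]
jam_nut top [([206.7, 180.7], 0.52)]
    [0.5114 0.1572 0.126 ] [0.5, 0.4]
nut_center scene [([326.0, 207.4], 0.7)]
nut_center top [([205.7, 179.0], 0.61)]
    [0.5094 0.1628 0.1583] [2.8, 1.9]
nut_ball scene [([325.4, 179.2], 0.65)]
nut_ball top [([204.0, 185.7], 0.5)]
    [0.483  0.1494 0.2197] [2.2, 1.5]
reagent_mid scene [([129.1,
[... 163 characters left out ...]
[([384.9, 284.0], 0.62), ([177.8, 106.8], 0.44)]
beaker_mid top [([154.8, 170.7], 0.88)]
    [0.5522 0.3433 0.0447] [2.9, 1.9]
slide_box_mid scene [([177.1, 110.6], 0.81)]
slide_box_mid top [([359.1, 234.0], 0.73)]
    [ 0.3668 -0.3327  0.0184] [1.6, 1.4]
{'t': 1.1, 'q': array([ 1.4021,  0.3586,  0.0119,  0.    , -1.2241, -0.2881]), 'qd': array([-0.0012, -0.0004,  0.0008, -0.0007,  0.001 ,  0.0003]), 'joint_efforts': array([ -0.0006, -58.2394,  29.3298,   7.0022,   0.0124,  -0.    ]), 'eef_pos': array([0.2977, 0.6057, 0.1994]), 'ee_rot': array([-3.1416, -0.    , -2.0276]), 'force': array([-0.6075,  0.448 ,  0.1894]), 'moment': array([ 0.0372,  0.0341, -0.0019]), 'width': 0.08770219010941915}
```

```bash
python3 - <<'E'
import cv2,numpy as np
a=cv2.imread('pics/scene0.png')[110:330,180:440];b=cv2.imread('pics/top0.png')[110:260,140:400]
cv2.imwrite('pics/v1.png',cv2.resize(a,(780,600),interpolation=cv2.INTER_CUBIC)[:600]);cv2.imwrite('pics/v2.png',cv2.resize(b,None,fx=3,fy=3,interpolation=cv2.INTER_CUBIC))
E
```

```text
(no output)
```

View pics/v1.png

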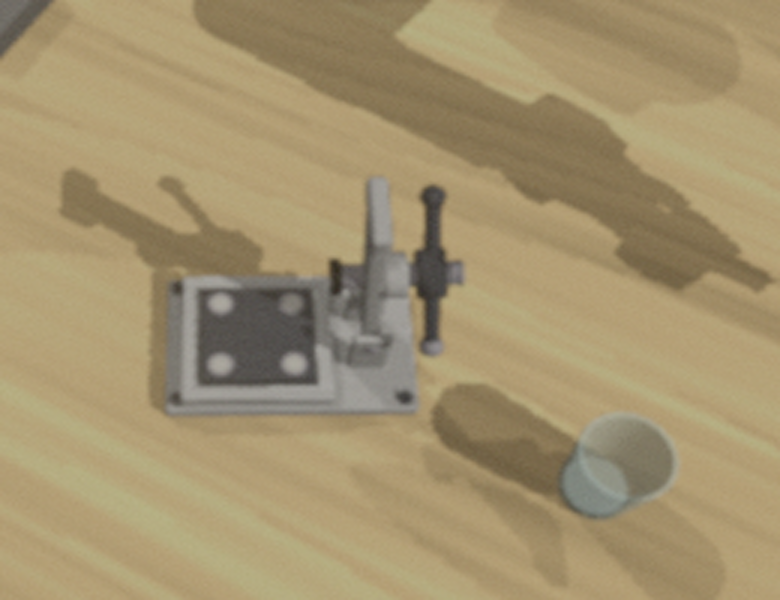

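View pics/v2.png

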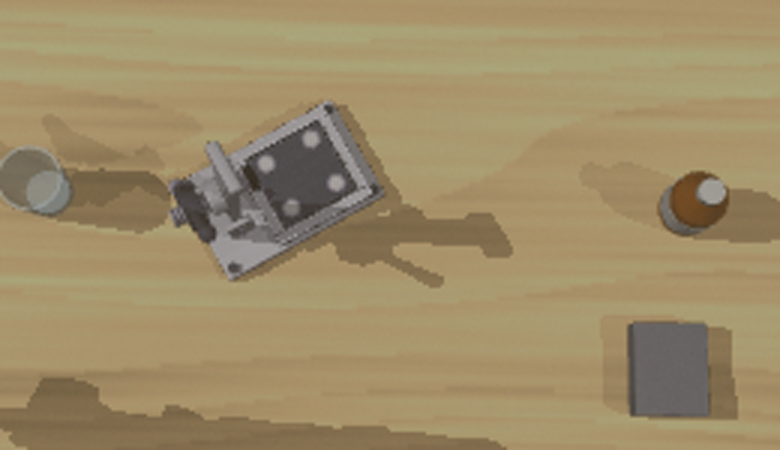

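```bash
python3 - <<'E'
from h import *
from scipy.optimize import least_squares
np.set_printoptions(precision=4,suppress=True)
F={c:grab_frame(c) for c in('scene','top')}
B=lambda x,y,z:np.array([x,y,z])
obs=[('scene',B(62,-71,16),(236,247)),('scene',B(62,125,16),(318.5,247)),('top',B(62,-71,16),(250,144)),('top',B(-62,-71,16),(267.3,172.7)),('top',B(-62,125,16),(217.3,203.5)),
('scene',B(0,85,62),(300,224.6)),('top',B(0,85,62),(215.4,176.7))]
def W(p,X):
    c,s=np.cos(p[2]),np.sin(p[2]);X=X/1e3;return np.array([p[0]+c*X[0]-s*X[1],p[1]+s*X[0]+c*X[1],X[2]])
f=lambda p:np.concatenate([proj(F[c],W(p,X))-uv for c,X,uv in obs])
r=least_squares(f,[.57,.066,.49],loss='soft_l1',x_scale=[.01,.01,.01]);p=r.x;print(p,np.degrees(p[2]));print(f(p).reshape(-1,2))
np.save('p.npy',p)
for n,th in (('tab',0),):print(W(p,B(0,-93,69)),W(p,B(0,85,62)),W(p,B(0,0,96)))
for c in F:
  r=pinpoint(c,'carrier_top');print(r[0]['location'],[proj(F[c],W(p,B(0,0,z))) for z in(30,34,39)])
  for th in np.arange(1.4,1.76,.05):
    a=178/1e0; # tab outer face
    y=85-178*np.cos(th)+7*np.sin(th); z=62+178*np.sin(th)+7*np.cos(th)
    print(round(th,2),proj(F[c],W(p,B(0,y,z))),end=';')
  print()
for th in(1.4,1.57,1.75):print(W(p,B(0,85-178*np.cos(th)+7*np.sin(th),62+178*np.sin(th)+7*np.cos(th))))
E
```

```text
[0.5683 0.0597 0.5511] 31.57672131176619
[[-1.6172 12.0225]
 [ 0.8327  9.9497]
 [ 0.285  -0.7276]
 [ 1.8247  2.1964]
 [ 0.174   1.1699]
 [ 1.985  -0.0161]
 [ 2.0472  3.4477]]
[ 0.617  -0.0195  0.069 ] [0.5238 0.1321 0.062 ] [0.5683 0.0597 0.096 ]
[325.1, 206.3] [array([264.4678, 230.9502]), array([264.5055, 230.2757]), array([264.5529, 229.4253])]
1.4 [299.4454 186.7459];1.45 [304.1635 186.4085];1.5 [308.88  186.186];1.55 [313.5758 186.0794];1.6 [318.2318 186.089 ];1.65 [322.8292 186.2145];1.7 [327.3499 186.4549];1.75 [331.7759 186.8087];
[242.0, 164.7] [array([240.9599, 168.8126]), array([240.9105, 168.5834]), array([240.8484, 168.2951])]
1.4 [218.779  165.7648];1.45 [215.979  167.2733];1.5 [213.1768 168.8222];1.55 [210.3822 170.4061];1.6 [207.6055 172.0192];1.65 [204.8566 173.6559];1.7 [202.1455 175.3102];1.75 [199.4817 176.9762];
[0.536  0.1122 0.2386]
[0.5202 0.1379 0.24  ]
[0.5036 0.165  0.2359]
```

```bash
python3 - <<'E'
from h import *
from scipy.optimize import least_squares
np.set_printoptions(precision=4,suppress=True)
F={c:grab_frame(c) for c in('scene','top')}
B=lambda x,y,z:np.array([x,y,z])
s=lambda x,y:(180+x/3,110+y/2.727)
t=lambda x,y:(140+x/3,110+y/3)
obs=[('scene',B(62,-71,16),s(168,411)),('scene',B(62,125,16),s(415,409)),('top',B(62,-71,16),t(329,102)),('top',B(-62,-71,16),t(383,188)),('top',B(-62,125,16),t(232,280)),('top',B(62,125,16),t(170,182)),
('scene',B(0,85,62),(300,224.6)),('top',B(0,85,62),(215.4,176.7)),('scene',B(0,0,36),(267,233)),('top',B(0,0,36),(239.4,168))]
def W(p,X):
    c,s=np.cos(p[2]),np.sin(p[2]);X=X/1e3;return np.array([p[0]+c*X[0]-s*X[1],p[1]+s*X[0]+c*X[1],X[2]])
f=lambda p:np.concatenate([proj(F[c],W(p,X))-uv for c,X,uv in obs])
r=least_squares(f,[.57,.066,.49],loss='soft_l1',x_scale=[.01,.01,.01]);p=r.x;print(p,np.degrees(p[2]));print(f(p).reshape(-1,2))
np.save('p.npy',p)
print(W(p,B(0,-93,69)),W(p,B(0,85,62)),W(p,B(0,-30,36)))
for c in F:
  for th in np.arange(1.4,1.76,.05):
    y=85-178*np.cos(th)+7*np.sin(th); z=62+178*np.sin(th)+7*np.cos(th)
    print(round(th,2),proj(F[c],W(p,B(0,y,z))),end=';')
  print(pinpoint(c,'clamp_tab')[0])
E
```

```text
[0.5722 0.0639 0.5439] 31.16493889268974
[[-1.165   0.4054]
 [ 1.736  -0.3646]
 [-0.4098 -1.8445]
 [ 0.1804  1.2238]
 [-1.3461 -0.0597]
 [ 1.053   0.247 ]
 [ 2.8559  2.4517]
 [ 0.6885  2.034 ]
 [-1.7529 -0.8763]
 [ 0.2412 -0.7488]]
[ 0.6204 -0.0157  0.069 ] [0.5283 0.1366 0.062 ] [0.5878 0.0382 0.036 ]
1.4 [300.4798 189.4966];1.45 [305.2198 189.1896];1.5 [309.958  188.9966];1.55 [314.6752 188.9185];1.6 [319.3522 188.9556];1.65 [323.9702 189.1074];1.7 [328.5109 189.3728];1.75 [332.9562 189.7503];{'location': [309.2, 190.8], 'p': 0.63}
1.4 [217.2544 164.2066];1.45 [214.4425 165.6929];1.5 [211.6288 167.22  ];1.55 [208.8235 168.7825];1.6 [206.0365 170.3749];1.65 [203.278  171.9914];1.7 [200.5579 173.6263];1.75 [197.886  175.2736];{'location': [206.9, 166.9], 'p': 0.94}
```

```bash
python3 -m inch '0 0 0 6 0 0 0;0 2 -4 10 0 0 -8;0 5 -9 11 0 0 -16;0 8 -14 11 0 0 -24;0 10.5 -19 11 0 0 -33;0 13 -24 11 0 0 -33;0 15.5 -29 11 0 0 -33;0 18 -34 11 0 0 -33;0 20.5 -39 11 0 0 -33;0 23 -44 11 0 0 -33;0 25.5 -49 11 0 0 -33;0 28.6 -54 11 0 0 -33'
python3 -m inch '0 0 -2 0 0 0 0;0 0 -2 -5 0 0 0;0 0 -2 -10 0 0 0;0 0 -2 -15 0 0 0;0 0 -2 -18 0 0 0;0 0 -2 -18 0 0 0'
python3 - <<'E'
from h import *
f=grab_frame('wrist');g=grab_frame('scene')
cv2.imwrite('pics/v3.png',np.hstack([cv2.resize(f['pixels'],(400,300)),cv2.resize(g['pixels'][130:310,200:440],(400,300))])[:,:,::-1])
print(telemetry.get_state())
E
```

```text
t: 3.0
eef_pos: [0.5842, 0.0641, 0.3099]
ee_rot: [-3.141, 0.001, -2.603]
force: [0.9, 1.9, -0.2]
width: 0.0002
t: 3.75
eef_pos: [0.5824, 0.0438, 0.128]
ee_rot: [3.141, -0.003, -2.603]
force: [-0.6, -0.5, 0.5]
width: 0.0006
{'t': 3.85, 'q': array([ 4.09278970e-01,  2.66303587e-01, -2.84857093e-01,  6.50995173e-04,
       -1.01727096e+00,  1.29558524e-01]), 'qd': array([-0.00177394, -0.01486901,  0.02017137,  0.00205729,  0.00177391,
        0.00011805]), 'joint_efforts': array([-4.66777850e-02, -4.64472628e+01,  2.53224045e+01,  6.02256998e+00,
        5.26047789e-02, -4.25599996e-03]), 'eef_pos': array([0.58492935, 0.04441542, 0.13128395]), 'ee_rot': array([-3.14073721e+00,  2.27312429e-03, -2.60241262e+00]), 'force': array([ 0.24715841, -0.5040954 ,  0.64398801]), 'moment': array([ 0.07568188, -0.01078372,  0.04441586]), 'width': 0.0004403267608504275}
```

View pics/v3.png

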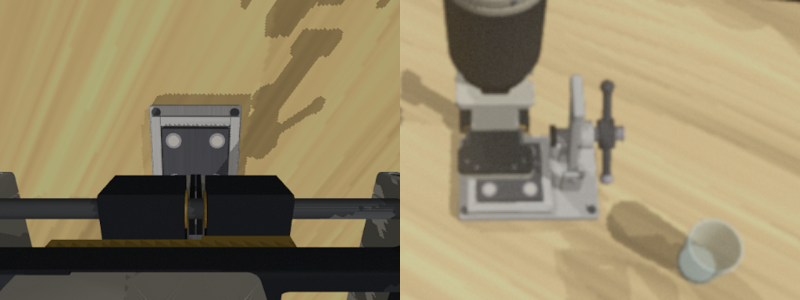

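```bash
python3 -m inch '0 0 0 -4 0 0 0;0 0 0 -7 0 0 0;0 0 0 -8.7 0 0 0;0 0 0 -8.7 0 0 0'
python3 -m inch '0 0 0 -0.3 0 0 0;0 0 0 -0.6 0 0 0;0 0 0 -0.9 0 0 0;0 0 0 -1.2 0 0 0;0 0 0 -1.4 0 0 0;0 0 0 -1.4 0 0 0'
```

```text
t: 4.35
eef_pos: [0.5851, 0.0445, 0.0445]
ee_rot: [-3.141, 0.002, -2.602]
force: [0.6, -0.5, 0.5]
width: 0.0001
t: 5.1
eef_pos: [0.585, 0.0444, 0.0303]
ee_rot: [-3.141, 0.002, -2.602]
force: [-1.1, -0.3, -0.0]
width: -0.0002
```

```bash
python3 -m inch '0 0 0 -0.2 0 0 0;0 0 0 -0.4 0 0 0;0 0 0 -0.4 0 0 0'; python3 -m inch '0 0 0 -0.3 0 0 0;0 0 0 -0.3 0 0 0'
```

```text
t: 5.48
eef_pos: [0.5848, 0.0444, 0.0261]
ee_rot: [-3.141, 0.001, -2.602]
force: [0.2, 0.6, -0.1]
width: 0.0003
t: 5.72
eef_pos: [0.5846, 0.0443, 0.0227]
ee_rot: [-3.141, 0.001, -2.602]
force: [0.5, -0.0, -0.9]
width: 0.0006
```

```bash
python3 - <<'E'
from h import *
f=grab_frame('wrist');g=grab_frame('scene')
cv2.imwrite('pics/v4.png',np.hstack([cv2.resize(f['pixels'],(400,300)),cv2.resize(g['pixels'][180:280,210:343],(400,300),interpolation=cv2.INTER_CUBIC)])[:,:,::-1])
s=telemetry.get_state();print(s['eef_pos'],s['force'],s['joint_efforts'],proj(g,s['eef_pos']))
E
```

```text
[0.58478331 0.04433301 0.02299878] [-1.01899967  0.40262521 -0.28111057] [-5.57723804e-03 -5.29050815e+01  2.19915533e+01  5.22887215e+00
  5.27121441e-02 -1.54638883e-04] [255.2750834  234.69205934]
```

View pics/v4.png

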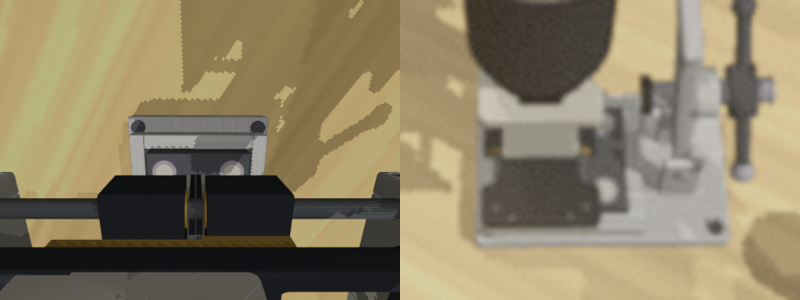

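```bash
python3 - <<'E'
from h import *
np.set_printoptions(precision=4,suppress=True)
f=grab_frame('wrist');g=grab_frame('scene')
a=atz(f,(164,148),.016);b=atz(f,(343,148),.016);print(a,b,np.linalg.norm(a-b),np.degrees(np.arctan2(*(b-a)[1::-1])))
s=telemetry.get_state();T=s['eef_pos'];print(ray(f,(256,192)),proj(f,T),proj(f,T+[0,0,.02]))
p=np.load('p.npy')
c,sn=np.cos(p[2]),np.sin(p[2])
for x in(62,-62):print(p[0]+(c*x+sn*71)/1e3,p[1]+(sn*x-c*71)/1e3)
for n in('carrier_top','fixture'):print(n,[(r['location'],r['p']) for r in pinpoint('wrist',n)],[(r['bbox'],r['p']) for r in regions_of('wrist',n)])
cv2.imwrite('pics/v5.png',cv2.resize(f['pixels'][140:300,150:363],(800,600),interpolation=cv2.INTER_CUBIC)[:,:,::-1])
E
```

```text
[0.6594 0.0322 0.016 ] [ 0.5559 -0.0299  0.016 ] 0.12068523481176491 -149.06087937060926
(array([ 0.6224, -0.0194,  0.2082]), array([-0.1612,  0.23  , -0.96  ])) [249.493  219.4607] [249.4053 231.2963]
0.6620366976522911 0.035187175765840906
0.5559322416030549 -0.02898325672838266
carrier_top [([253.9, 256.9], 0.77)] [([191.5, 188.1, 321.2, 307.4], 0.57)]
fixture [([251.3, 237.8], 0.68)] [([164.6, 147.6, 340.8, 309.2], 0.94)]
```

View pics/v5.png

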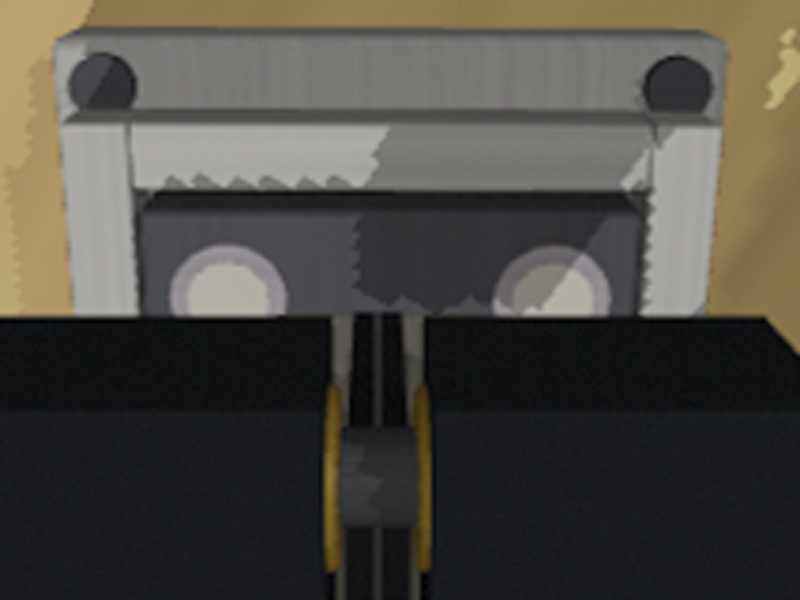

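```bash
python3 -m inch '0 0 0 -0.2 0 0 0;0 0 0 -0.2 0 0 0';python3 - <<'E'
from h import *
np.set_printoptions(precision=4,suppress=True)
f=grab_frame('wrist');p=np.load('p.npy');c,s=np.cos(p[2]),np.sin(p[2])
def aty(uv,y):
    C,d=ray(f,uv);C=C-[p[0],p[1],0];yf=lambda v:-s*v[0]+c*v[1]
    k=(y-yf(C))/yf(d);return (C+k*d)[2]
for row in (190.7,196):print(row,aty((256,row),-.044),aty((256,row),-.0455))
for v in (0,-.05,.05):pass
w=lambda a,b,z:atz(f,a,z)-atz(f,b,z)
k=lambda x:150+x/3.755
print('rail outer width', np.linalg.norm(w((k(62),172),(k(722),172),.03)),'carrier w',np.linalg.norm(w((k(145),196),(k(640),196),.035)))
print(telemetry.get_state()['force'])
E
```

```text
t: 6.38
eef_pos: [0.5847, 0.0443, 0.0209]
ee_rot: [-3.141, 0.001, -2.602]
force: [-1.0, 0.1, 0.2]
width: 0.0005
190.7 0.020939884342852433 0.026165992548332906
196 0.03316646048516525 0.03804756179653018
rail outer width 0.1111856261621899 carrier w 0.08300800842676354
[0.1099 0.0762 0.3473]
```

```bash
for i in 1; do python3 -m inch '0 0 0 -0.2 0 0 0;0 0 0 -0.2 0 0 0'; done; python3 -m inch '0 0 0 -0.3 0 0 0;0 0 0 -0.3 0 0 0'
```

```text
t: 6.68
eef_pos: [0.5846, 0.0443, 0.0188]
ee_rot: [-3.141, 0.001, -2.602]
force: [0.2, 0.6, -0.3]
width: 0.0005
t: 6.92
eef_pos: [0.5844, 0.0442, 0.0154]
ee_rot: [-3.141, 0.0, -2.602]
force: [-0.9, -0.1, 0.1]
width: 0.0004
```

```bash
python3 - <<'E'
from h import *
np.set_printoptions(precision=4,suppress=True)
g=grab_frame('scene');t=grab_frame('top');f=grab_frame('wrist')
T=telemetry.get_state()['eef_pos']
print(proj(g,T),proj(t,T),proj(g,T+[0,0,.066]))
p=np.load('p.npy')
a=g['pixels'][190:290,200:333];b=f['pixels'][140:290,150:350]
cv2.imwrite('pics/v6.png',np.vstack([cv2.resize(a,(399,300),interpolation=cv2.INTER_CUBIC),cv2.resize(b,(399,300),interpolation=cv2.INTER_CUBIC)])[:,:,::-1])
E
```

```text
[255.2927 235.7996] [245.9173 164.8882] [255.3464 224.4174]
```

View pics/v6.png

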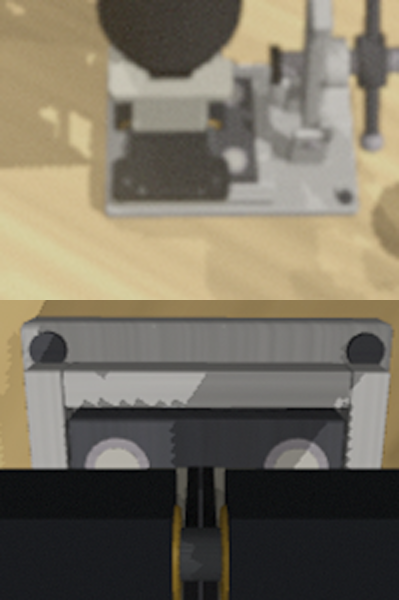

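```bash
python3 -m inch '0 0 0 5 0 0 0;0 1 -1.5 10 0 0 0;0 3.5 -6 13 0 0 0;0 3.5 -6 13 0 0 0;0 3.5 -6 13 0 0 0'; python3 - <<'E'
from h import *
np.set_printoptions(precision=4,suppress=True)
F={c:grab_frame(c) for c in('scene','top','wrist')}
obs=[]
for c in F:
    r=pinpoint(c,'carrier_top');print(c,[(q['location'],round(q['p'],2)) for q in r]); q=regions_of(c,'carrier_top'); print([(x['bbox'],round(x['p'],2)) for x in q])
    if r: obs.append((F[c],np.array(r[0]['location'])))
if len(obs)>1: print(tri(obs))
cv2.imwrite('pics/v7.png',np.hstack([cv2.resize(F['wrist']['pixels'],(400,300)),cv2.resize(F['scene']['pixels'][190:290,200:333],(400,300),interpolation=cv2.INTER_CUBIC)])[:,:,::-1])
save(F['wrist'],'w7');save(F['scene'],'s7')
E
```

```text
t: 7.7
eef_pos: [0.619, -0.0159, 0.1452]
ee_rot: [-3.142, -0.0, -2.603]
force: [-1.3, 0.4, -0.2]
width: 0.0006
scene [([266.7, 232.1], 0.72)]
[([246.9, 212.9, 285.7, 252.8], 0.74)]
top [([239.4, 167.5], 0.81)]
[([225.0, 149.1, 259.8, 185.7], 0.68)]
wrist [([254.8, 257.8], 0.57)]
[([218.7, 218.2, 287.0, 225.2], 0.91)]
(array([0.5688, 0.0641, 0.0325]), [0.8, 1.0, 3.6])
```

View pics/v7.png

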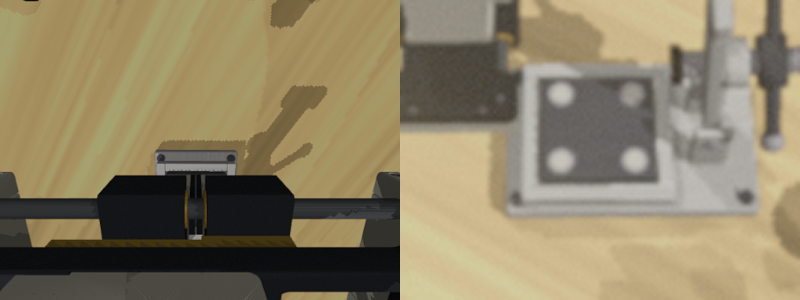

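```bash
python3 - <<'E'
from h import *
np.set_printoptions(precision=4,suppress=True)
a=cv2.imread('pics/scene0.png',0);b=cv2.imread('pics/s7.png',0)
def disp(x0,y0,x1,y1):
    T=cv2.resize(a[y0:y1,x0:x1],None,fx=8,fy=8,interpolation=cv2.INTER_CUBIC);S=cv2.resize(b[y0-4:y1+4,x0-4:x1+4],None,fx=8,fy=8,interpolation=cv2.INTER_CUBIC)
    r=cv2.matchTemplate(S,T,cv2.TM_CCOEFF_NORMED);_,v,_,l=cv2.minMaxLoc(r);return round(v,3),l[0]/8-4,l[1]/8-4
for n,box in dict(d1=(247,216,259,226),d2=(247,238,259,248),d3=(272,238,284,248),d4=(271,216,283,226),hole=(232,250,246,264),hole2=(308,248,322,262),front=(240,248,290,266)).items():print(n,disp(*box))
g=grab_frame('scene');p=np.load('p.npy')
for z in(.03,.036):print(proj(g,np.array([p[0],p[1],z])))
s=telemetry.get_state();T=s['eef_pos'];print('tip',proj(g,T),proj(g,T+[0,0,.019]),proj(g,T+[0,0,.066]))
im=cv2.resize(g['pixels'][130:270,150:310],(685,600),interpolation=cv2.INTER_CUBIC)
cv2.imwrite('pics/v8.png',im[:,:,::-1])
E
```

```text
d1 (0.995, 0.0, 0.0)
d2 (0.998, 0.0, 0.0)
d3 (0.998, 0.0, 0.0)
d4 (0.994, 0.0, 0.0)
hole (0.996, 0.0, 0.0)
hole2 (0.997, 0.0, 0.0)
front (0.997, 0.0, 0.0)
[265.1862 233.1279]
[265.2471 232.1237]
tip [222.1583 211.9492] [221.4956 207.8854] [219.7332 197.0785]
```

View pics/v8.png

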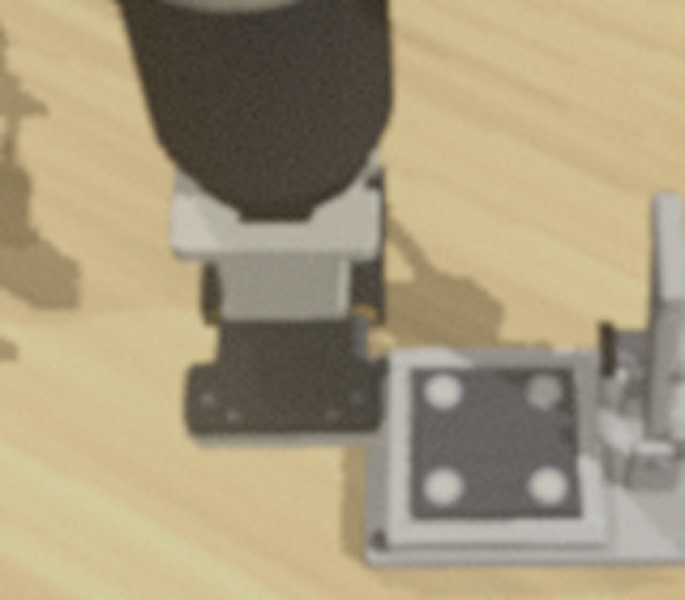

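```bash
python3 - <<'E'
from h import *
from scipy.optimize import least_squares
np.set_printoptions(precision=1,suppress=True)
g=grab_frame('scene');t=grab_frame('top');s=telemetry.get_state();T=s['eef_pos'];a=s['ee_rot'][2]+np.pi
x=np.array([np.cos(a),np.sin(a),0]);y=np.array([-np.sin(a),np.cos(a),0])
sc=lambda uv:((uv[0]-150)*4.28,(uv[1]-130)*4.286)
for dz in(.066,.076,.086,.11):
  print(dz,[np.array(sc(proj(g,T+sx*.0965*x+sy*.039*y+[0,0,dz]))) for sx,sy in((1,-1),(1,1),(-1,-1),(-1,1))])
b=t['pixels'][100:260,180:340]
from scipy.spatial.transform import Rotation as R
print(s['ee_rot'],s['q'])
w=grab_frame('wrist')
# camera in tool frame
Rt=R.from_euler('xyz',s['ee_rot']).as_matrix();np.set_printoptions(precision=4,suppress=True)
print(Rt.T@(ray(w,(256,192))[0]-T), w['fx'])
# PnP check of wrist pose from base corners at 7 (front edge)
im=cv2.resize(w['pixels'][180:232,180:310],(780,312),interpolation=cv2.INTER_CUBIC)
im2=cv2.resize(b,(285,285),interpolation=cv2.INTER_CUBIC)
out=np.zeros((600,800,3),np.uint8);out[:312,:780]=im;out[312:597,:285]=im2
cv2.imwrite('pics/v9.png',out[:,:,::-1])
print('tip top',(proj(t,T)-[180,100])*285/160+[0,312])
E
```

```text
0.066 [array([198.5, 489.7]), array([382.6, 487.4]), array([223. , 110.2]), array([385.8, 108.9])]
0.076 [array([195.4, 480.9]), array([381.9, 478.6]), array([220.6,  98.3]), array([385.1,  97.1])]
0.086 [array([192.3, 472. ]), array([381. , 469.7]), array([218.1,  86.3]), array([384.5,  85. ])]
0.11 [array([184.5, 449.6]), array([379. , 447.3]), array([211.9,  56.2]), array([382.8,  55. ])]
[-3.1  0.  -2.6] [ 0.3  0.3 -0.2  0.  -1.1  0.2]
[ 0.0003 -0.0741 -0.1852] 284.287718175115
tip top [150.9583 393.1498]
```

View pics/v9.png

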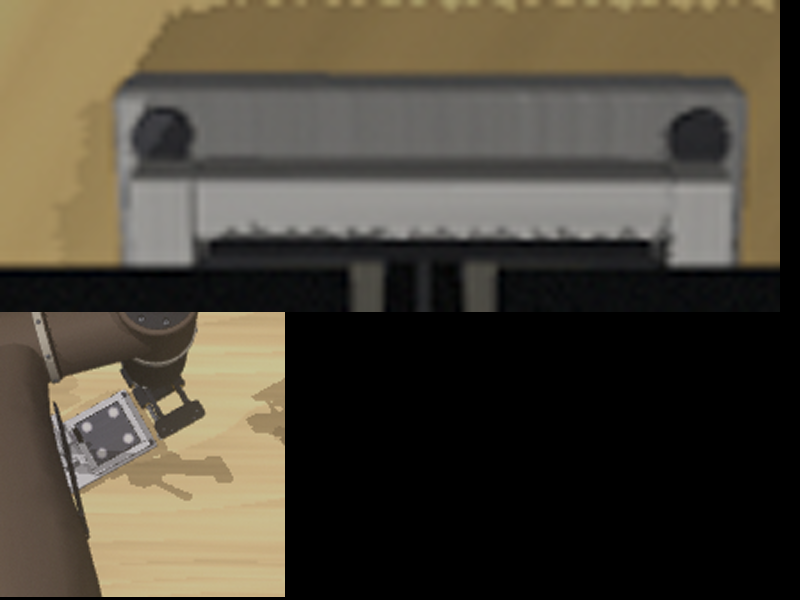

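```bash
python3 -m inch '0 -2 3 0 0 0 0;0 -3.5 6 -4 0 0 0;0 -3.5 6 -9 0 0 0;0 -3.5 6 -12.5 0 0 0;0 -3.5 6 -12.8 0 0 0'; python3 -m inch '0 0 0 -0.4 0 0 0;0 0 0 -0.4 0 0 0'; python3 -m inch '0 0 0 -0.4 0 0 0;0 0 0 -0.4 0 0 0'; python3 -m inch '0 0 0 -0.4 0 0 0;0 0 0 -0.4 0 0 0'
```

```text
t: 8.98
eef_pos: [0.5827, 0.0438, 0.0155]
ee_rot: [3.141, -0.004, -2.602]
force: [0.3, -0.1, -0.3]
width: 0.0006
t: 9.22
eef_pos: [0.5834, 0.0439, 0.0125]
ee_rot: [-3.141, -0.003, -2.602]
force: [0.5, -0.3, -0.0]
width: 0.0005
t: 9.48
eef_pos: [0.5838, 0.0439, 0.009]
ee_rot: [-3.141, -0.002, -2.603]
force: [-0.2, -0.3, 0.3]
width: 0.0002
t: 9.72
eef_pos: [0.584, 0.044, 0.0052]
ee_rot: [-3.141, -0.001, -2.602]
force: [-0.2, -1.3, 2.3]
width: 0.0005
```

```bash
for i in 1; do python3 -m inch '0 0 0 -0.2 0 0 0;0 0 0 -0.2 0 0 0'; done;  python3 -m inch '0 0 0 -0.2 0 0 0;0 0 0 -0.2 0 0 0';  python3 -m inch '0 0 0 -0.2 0 0 0;0 0 0 -0.2 0 0 0'; python3 - <<'E'
from h import *
s=telemetry.get_state();print(s['eef_pos'],s['force'],s['moment'])
E
```

```text
t: 9.98
eef_pos: [0.584, 0.044, 0.0031]
ee_rot: [-3.141, -0.001, -2.602]
force: [-1.6, -0.2, 3.1]
width: 0.0006
t: 10.22
eef_pos: [0.5841, 0.044, 0.003]
ee_rot: [-3.141, -0.001, -2.602]
force: [-8.0, 0.5, 20.5]
width: 0.0007
t: 10.48
eef_pos: [0.5841, 0.044, 0.0029]
ee_rot: [-3.14, -0.0, -2.601]
force: [-9.4, 1.6, 22.2]
width: 0.0008
[0.58412192 0.04396867 0.00294747] [-9.43899768  1.56119067 22.19977418] [ 0.34854846  3.21294247 -0.03341271]
```

```bash
python3 - <<'E'
from h import *
g=grab_frame('scene');w=grab_frame('wrist');t=grab_frame('top');save(g,'s10');save(w,'w10')
im=cv2.resize(g['pixels'][150:270,200:340],(700,600),interpolation=cv2.INTER_CUBIC)
cv2.imwrite('pics/v10.png',im[:,:,::-1])
a=cv2.imread('pics/scene0.png',0);b=cv2.imread('pics/s10.png',0)
def disp(x0,y0,x1,y1):
    T=cv2.resize(a[y0:y1,x0:x1],None,fx=8,fy=8,interpolation=cv2.INTER_CUBIC);S=cv2.resize(b[y0-4:y1+4,x0-4:x1+4],None,fx=8,fy=8,interpolation=cv2.INTER_CUBIC)
    r=cv2.matchTemplate(S,T,cv2.TM_CCOEFF_NORMED);_,v,_,l=cv2.minMaxLoc(r);return round(v,3),l[0]/8-4,l[1]/8-4
print(disp(272,238,284,248),disp(271,216,283,226),disp(308,248,322,262))
print([(x['bbox'],x['p']) for x in regions_of('wrist','carrier')])
E
```

```text
(0.956, 0.125, 0.5) (0.585, -3.875, -4.0) (0.997, 0.0, 0.0)
[([178.8, 198.2, 325.0, 305.5], 0.86)]
```

View pics/v10.png

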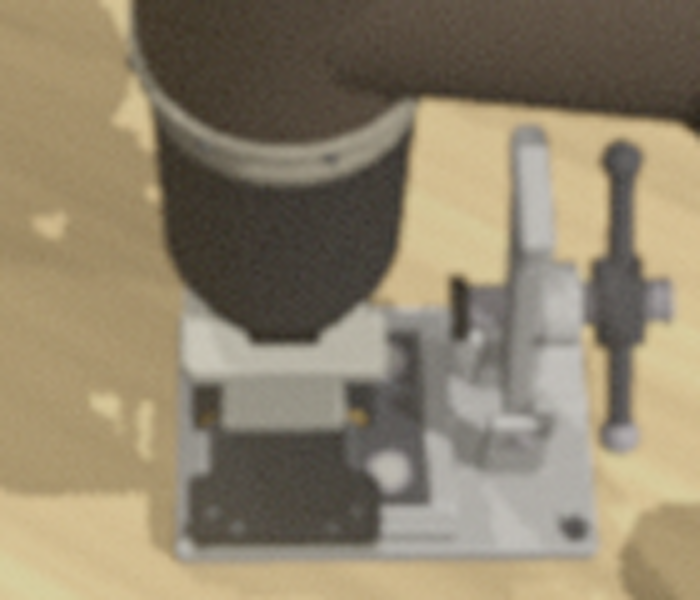

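```bash
python3 -m inch '0 0 0 -0.4 0 0 0;0 0 0 -0.6 0 0 0;0 0 0 -0.6 0 0 0;0 0 0 -0.6 0 0 0';python3 - <<'E'
from h import *
g=grab_frame('scene');save(g,'s11');w=grab_frame('wrist');save(w,'w11')
a=cv2.imread('pics/scene0.png',0);b=cv2.imread('pics/s11.png',0)
def disp(x0,y0,x1,y1,k=16):
    T=cv2.resize(a[y0:y1,x0:x1],None,fx=k,fy=k,interpolation=cv2.INTER_CUBIC);S=cv2.resize(b[y0-4:y1+4,x0-4:x1+4],None,fx=k,fy=k,interpolation=cv2.INTER_CUBIC)
    r=cv2.matchTemplate(S,T,cv2.TM_CCOEFF_NORMED);_,v,_,l=cv2.minMaxLoc(r);return round(v,3),l[0]/k-4,l[1]/k-4
print(disp(272,238,284,248),disp(274,240,286,250),disp(308,248,322,262))
s=telemetry.get_state();print(s['eef_pos'],s['force'],s['moment'])
E
```

```text
t: 11.18
eef_pos: [0.5843, 0.0439, 0.0026]
ee_rot: [-3.139, 0.001, -2.599]
force: [-22.4, 2.6, 57.6]
width: 0.0007
(0.957, 0.125, 0.5) (0.952, 0.0625, 0.4375) (0.997, 0.0, -0.0625)
[0.58431989 0.04394525 0.00262088] [-21.52851481   0.73319795  57.11199249] [ 0.8343106   8.19264311 -0.02304405]
```

```bash
python3 -m inch '0 0 0 3 0 0 0;0 1 -1.5 9 0 0 0;0 3.5 -6 14 0 0 0;0 3.5 -6 14 0 0 0;0 3.5 -6 14 0 0 0'; python3 - <<'E'
from h import *
g=grab_frame('scene');save(g,'s12');w=grab_frame('wrist');save(w,'w12')
t=grab_frame('top');save(t,'t12')
def disp(a,b,x0,y0,x1,y1,k=16):
    T=cv2.resize(a[y0:y1,x0:x1],None,fx=k,fy=k,interpolation=cv2.INTER_CUBIC);S=cv2.resize(b[y0-4:y1+4,x0-4:x1+4],None,fx=k,fy=k,interpolation=cv2.INTER_CUBIC)
    r=cv2.matchTemplate(S,T,cv2.TM_CCOEFF_NORMED);_,v,_,l=cv2.minMaxLoc(r);return round(v,3),l[0]/k-4,l[1]/k-4
a=cv2.imread('pics/scene0.png',0);b=cv2.imread('pics/s12.png',0)
for n,box in dict(d1=(247,216,259,226),d2=(247,238,259,248),d3=(272,238,284,248),d4=(271,216,283,226),hole=(232,250,246,264)).items():print(n,disp(a,b,*box))
p=np.load('p.npy')
for d in (.004,.006,.009):print(d,proj(g,np.array([p[0],p[1],.03]))-proj(g,np.array([p[0],p[1],.03+d])))
A=cv2.imread('pics/w7.png')[180:232,180:310];B=w['pixels'][180:232,180:310,::-1]
s=telemetry.get_state();print(s['eef_pos'],s['force'])
cv2.imwrite('pics/v11.png',np.vstack([cv2.resize(B,(780,312),interpolation=cv2.INTER_CUBIC),cv2.resize(g['pixels'][190:280,200:300,::-1],(317,285),interpolation=cv2.INTER_CUBIC).copy() if 0 else cv2.copyMakeBorder(cv2.resize(g['pixels'][200:270,210:330,::-1],(488,285),interpolation=cv2.INTER_CUBIC),0,0,0,292,0)]))
E
```

```text
t: 11.9
eef_pos: [0.619, -0.0164, 0.142]
ee_rot: [-3.139, 0.001, -2.601]
force: [-0.8, -0.6, -0.9]
width: 0.0002
d1 (0.993, 0.0625, 0.9375)
d2 (0.996, 0.125, 0.8125)
d3 (0.997, -0.1875, 0.75)
d4 (0.987, -0.1875, 0.875)
hole (0.996, 0.0, 0.0)
0.004 [-0.04046844  0.66825747]
0.006 [-0.0608175  1.0042825]
0.009 [-0.09148586  1.51071063]
[ 0.61800103 -0.01563377  0.14076972] [-0.23716831 -0.5650137  -0.50967124]
```

View pics/v11.png

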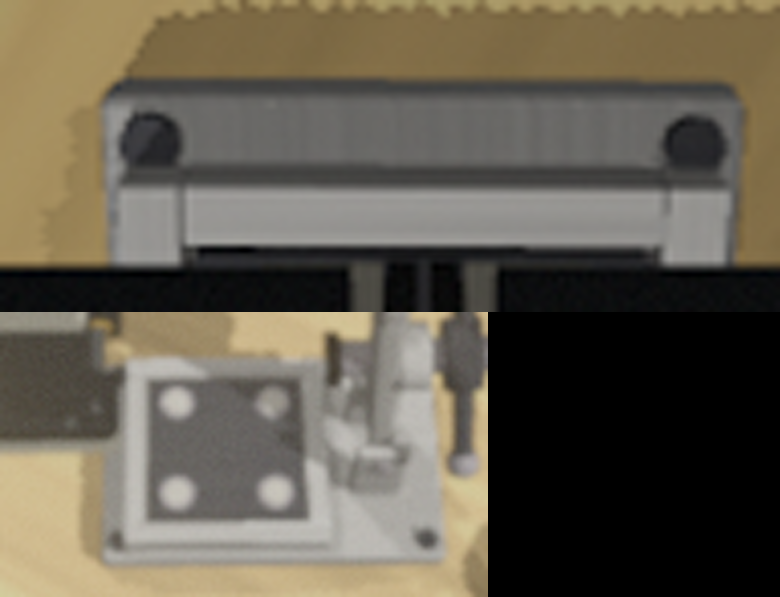

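```bash
cat >> h.py <<'E'
P=None
def W(X):
    p=np.load('p.npy');c,s=np.cos(p[2]),np.sin(p[2]);X=np.array(X)/1e3;return np.array([p[0]+c*X[0]-s*X[1],p[1]+s*X[0]+c*X[1],X[2]])
def clampP(th,r,n): # hinge frame -> fixture mm
    return [85-r*np.cos(th)+n*np.sin(th),62+r*np.sin(th)+n*np.cos(th)]
def ball(th,a,sg=1,r=64):
    # nut angle a: arm dir = x cos a + along-arm; seen from above (closed) ccw positive: +x -> +y (toward hinge)
    h=34+a*10/(2*np.pi)
    y,z=clampP(th,85-sg*r*np.sin(a),h); return W([sg*r*np.cos(a),y,z])
E
python3 - <<'E'
from h import *
from scipy.optimize import least_squares
np.set_printoptions(precision=2,suppress=True)
g=grab_frame('scene');t=grab_frame('top')
for th in(1.4,1.45,1.5,1.55):print(th,proj(g,W([0,*clampP(th,178,7)])),proj(t,W([0,*clampP(th,178,7)])),'screw end',proj(g,W([0,*clampP(th,85,62)])),'nutc',proj(g,W([0,*clampP(th,85,38)])),proj(t,W([0,*clampP(th,85,38)])))
for a in np.arange(2.2,5.1,.2):
    th=1.48;print(round(a,1),[proj(g,ball(th,a,s)) for s in(1,-1)],[proj(t,ball(th,a,s)) for s in(1,-1)])
for c in('scene',):
  for n in('nut_ball','nut_center','clamp_tab'):print(n,[(r['location'],round(r['p'],2)) for r in pinpoint(c,n)])
  r=regions_of(c,'jam_nut');print(r[0]['bbox'],r[0]['p'])
  ys,xs=np.nonzero(r[0]['pixels']);
  for v in(ys.min(),ys.max()):print(v,xs[ys==v].mean())
E
```

```text
1.4 [300.48 189.5 ] [217.25 164.21] screw end [330.18 208.35] nutc [318.52 209.38] [206.39 177.54]
1.45 [305.22 189.19] [214.44 165.69] screw end [332.21 208.84] nutc [320.58 209.62] [205.12 178.35]
1.5 [309.96 189.  ] [211.63 167.22] screw end [334.16 209.38] nutc [322.58 209.9 ] [203.89 179.16]
1.55 [314.68 188.92] [208.82 168.78] screw end [336.   209.96] nutc [324.53 210.23] [202.69 179.97]
2.2 [array([318.59, 204.8 ]), array([324.99, 215.63])] [array([211.15, 192.68]), array([197.4, 163.8])]
2.4 [array([318.53, 199.28]), array([325.38, 221.97])] [array([212.49, 194.91]), array([195.9 , 161.76])]
2.6 [array([318.58, 194.1 ]), array([325.6 , 227.73])] [array([213.53, 196.54]), array([194.76, 160.45])]
2.8 [array([318.75, 189.44]), array([325.67, 232.63])] [array([214.23, 197.51]), array([194.03, 159.91])]
3.0 [array([319.05, 185.46]), array([325.58, 236.47])] [array([214.55, 197.75]), array([193.73, 160.13])]
3.2 [array([319.48, 182.32]), array([325.35, 239.12])] [array([214.45, 197.24]), array([193.84, 161.09])]
3.4 [array([320.03, 180.17]), array([325.  , 240.49])] [array([213.9
[... 341 characters left out ...]
.87, 170.91])]
4.2 [array([323.19, 183.38]), array([322.98, 234.01])] [array([208.01, 184.64]), array([199.53, 174.36])]
4.4 [array([324.11, 187.22]), array([322.45, 229.94])] [array([205.85, 180.81]), array([201.34, 177.96])]
4.6 [array([325.  , 192.12]), array([321.97, 225.2 ])] [array([203.58, 176.89]), array([203.22, 181.61])]
4.8 [array([325.85, 197.86]), array([321.54, 219.96])] [array([201.3 , 173.08]), array([205.11, 185.17])]
5.0 [array([326.61, 204.2 ]), array([321.2, 214.4])] [array([199.11, 169.55]), array([206.94, 188.53])]
nut_ball [([324.8, 179.7], 0.64)]
nut_center [([324.1, 209.2], 0.62)]
clamp_tab [([309.9, 188.5], 0.7)]
[316.3, 180.4, 327.3, 242.9] 0.76
178 323.0
239 323.0
```

```bash
python3 -m inch '0 0 0 6 0 0 0;0 0 0 12 0 0 0;0 -2.5 4 13.4 0 0 0;0 -5 8.3 13.4 0 0 0;0 -7.5 12.5 13.4 0 0 0;0 -10.6 17.6 13.4 0 0 0;0 -10.6 17.6 13.4 0 0 0;0 -10.6 17.6 13.4 0 0 0'
python3 - <<'E'
import numpy as np
np.save('p.npy',np.array([.571,.0625,.5439]))
from h import *
np.set_printoptions(precision=4,suppress=True)
s=telemetry.get_state();T=s['eef_pos'];print(T)
for th,r in ((1.5,172),(1.4,173),(1.3,174),(1.15,175),(1,176),(.85,177),(.7,178),(.55,178),(.4,178),(.25,178),(.1,178),(0,178)):
    y,z=clampP(th,r,7);X=W([0,y+10,z-27]);print(th,(X-T)*100)
y,z=clampP(1.5,172,7);print('app',(W([0,115,z-27])-T)*100)
E
```

```text
t: 13.35
eef_pos: [0.513, 0.1606, 0.2763]
ee_rot: [-3.139, 0.001, -2.597]
force: [-0.5, -0.9, 0.3]
width: 0.0003
[0.513  0.1606 0.2763]
1.5 [ 1.1555 -2.1242 -6.9223]
1.4 [ 2.0519 -3.6064 -6.9614]
1.3 [ 2.9468 -5.0862 -7.1755]
1.15 [ 4.2558 -7.2508 -7.8694]
1 [ 5.5033 -9.3136 -8.9406]
0.85 [  6.6601 -11.2265 -10.369 ]
0.7 [  7.6989 -12.9443 -12.1262]
0.55 [  8.5506 -14.3526 -14.2281]
0.4 [  9.2301 -15.4763 -16.5523]
0.25 [  9.7223 -16.2903 -19.0467]
0.1 [ 10.0161 -16.7761 -21.6552]
0 [ 10.0983 -16.9119 -23.4287]
app [-0.1477  0.0309 -6.9223]
```

```bash
python3 -m inch '0 -0.15 0 -4 0 0 0;0 -0.15 0 -6.9 0 0 0;0 0.5 -1 -6.9 0 0 0;0 1.15 -2.1 -6.9 0 0 0;0 1.6 -2.9 -6.9 0 0 0;0 2.05 -3.6 -7 0 0 0;0 2.5 -4.35 -7.1 0 0 0;0 2.95 -5.1 -7.2 0 0 0;0 2.95 -5.1 -7.2 0 0 0'
python3 - <<'E'
from h import *
g=grab_frame('scene');print([(r['location'],round(r['p'],2)) for r in pinpoint('scene','clamp_tab')],[(r['location'],round(r['p'],2)) for r in pinpoint('scene','nut_center')])
for th in (1.1,1.2,1.3,1.4,1.5): print(th,proj(g,W([0,*clampP(th,178,7)])),proj(g,W([0,*clampP(th,85,38)])))
E
```

```text
t: 14.48
eef_pos: [0.5429, 0.1087, 0.2044]
ee_rot: [-3.138, 0.0, -2.597]
force: [-0.5, -0.2, 0.2]
width: 0.0003
[] [([315.6, 204.2], 0.68)]
1.1 [272.75005046 192.80008173] [305.06637421 208.22848989]
1.2 [281.56530074 191.0161048 ] [309.54309074 208.1627245 ]
1.3 [290.74233753 189.63460354] [313.93660853 208.29637993]
1.4 [300.13931731 188.68407537] [318.19060162 208.62699082]
1.5 [309.60634583 188.18401759] [322.2514734  209.14902006]
```

```bash
python3 -m inch '0 .65 -1.05 -.3 0 0 0;0 1.25 -2.05 -.7 0 0 0;0 1.9 -3.1 -1.2 0 0 0;0 2.5 -4.1 -1.75 0 0 0;0 3.1 -5.1 -2.4 0 0 0;0 3.7 -6.05 -3.2 0 0 0;0 4.2 -6.9 -4 0 0 0;0 4.7 -7.75 -4.95 0 0 0;0 5.15 -8.5 -6 0 0 0;0 5.55 -9.2 -7 0 0 0;0 5.55 -9.2 -7 0 0 0'
python3 - <<'E'
from h import *
np.set_printoptions(precision=2,suppress=True)
g=grab_frame('scene');print([(r['location'],round(r['p'],2)) for r in pinpoint('scene','clamp_tab')],[(r['location'],round(r['p'],2)) for r in pinpoint('scene','nut_center')])
for th in (.4,.5,.6,.7,.8): print(th,proj(g,W([0,*clampP(th,178,7)])),proj(g,W([0,*clampP(th,85,38)])))
T=telemetry.get_state()['eef_pos']
for th in(.4,.25,.1,0,-.05):
    y,z=clampP(th,178,7);print(th,(W([0,y+10,z-27])-T)*100)
E
```

```text
t: 16.0
eef_pos: [0.5983, 0.0162, 0.1336]
ee_rot: [-3.138, -0.001, -2.598]
force: [-0.2, -0.2, 0.2]
width: 0.0005
[] [([280.9, 210.7], 0.91)]
0.4 [229.87 212.95] [276.15 213.84]
0.5 [233.51 209.59] [279.66 212.56]
0.6 [238.04 206.31] [283.45 211.42]
0.7 [243.45 203.15] [287.48 210.43]
0.8 [249.69 200.18] [291.72 209.6 ]
0.4 [ 0.68 -1.11 -2.41]
0.25 [ 1.17 -1.93 -4.9 ]
0.1 [ 1.47 -2.41 -7.51]
0 [ 1.55 -2.55 -9.28]
-0.05 [  1.56  -2.56 -10.17]
```

```bash
python3 -m inch '0 .35 -.6 -1.2 0 0 0;0 .7 -1.1 -2.4 0 0 0;0 .95 -1.5 -3.6 0 0 0;0 1.15 -1.9 -4.9 0 0 0;0 1.3 -2.2 -6.2 0 0 0;0 1.45 -2.4 -7.5 0 0 0;0 1.5 -2.5 -8.5 0 0 0;0 1.55 -2.5 -9.1 0 0 0;0 1.55 -2.5 -9.1 0 0 0'
python3 -m inch '0 0 0 -.3 0 0 0;0 0 0 -.4 0 0 0;0 0 0 -.4 0 0 0'
```

```text
t: 17.27
eef_pos: [0.613, -0.0082, 0.043]
ee_rot: [-3.138, -0.001, -2.597]
force: [-0.1, -0.1, 0.3]
width: 0.0004
t: 17.65
eef_pos: [0.6135, -0.0081, 0.0418]
ee_rot: [-3.137, 0.001, -2.596]
force: [-6.5, 0.1, 20.0]
width: 0.0005
```

```bash
python3 -m inch '0 0 0 4 0 0 0;0 1.5 -2.5 8 0 0 0;0 3 -5 10 0 0 0;0 3 -5 10 0 0 0'
python3 - <<'E'
from h import *
np.set_printoptions(precision=1,suppress=True)
for c in('scene','top','wrist'):
    g=grab_frame(c);save(g,'n_'+c)
    for n in('nut_ball','nut_center','clamp_tab'):print(c,n,[(r['location'],round(r['p'],2)) for r in pinpoint(c,n)])
    print('closed pred tab',proj(g,W([0,*clampP(0,178,7)])),'nutc',proj(g,W([0,0,102.5])))
    for a in(3.6,3.8,4,4.2,4.4):print(a,proj(g,ball(0,a)),proj(g,ball(0,a,-1)))
print(telemetry.get_state()['eef_pos'].round(4))
g=grab_frame('scene')
cv2.imwrite('pics/v12.png',cv2.resize(g['pixels'][170:290,200:340],(700,600),interpolation=cv2.INTER_CUBIC)[:,:,::-1])
E
```

```text
t: 18.15
eef_pos: [0.645, -0.0592, 0.1438]
ee_rot: [-3.136, 0.004, -2.598]
force: [0.3, 0.9, -1.3]
width: 0.0002
scene nut_ball [([243.9, 202.4], 0.59)]
scene nut_center [([267.2, 217.8], 0.82)]
scene clamp_tab [([222.8, 227.6], 0.82)]
closed pred tab [224.1 226.3] nutc [265.7 219.4]
3.6 [252.4 196.6] [279.9 244.1]
3.8 [247.6 199.2] [284.8 241. ]
4 [243.5 202.7] [289. 237.]
4.2 [240.2 206.9] [292.1 232.3]
4.4 [237.8 211.6] [294.1 227.2]
top nut_ball [([255.1, 163.9], 0.65)]
top nut_center [([239.9, 164.0], 0.7)]
top clamp_tab [([260.6, 150.6], 0.59)]
closed pred tab [264.9 151.5] nutc [239.1 163.6]
3.6 [256.2 174.9] [222.2 152.4]
3.8 [258.2 171.3] [220.2 155.9]
4 [259.3 167.4] [219.  159.7]
4.2 [259.7 163.4] [218.5 163.7]
4.4 [259.3 159.4] [218.9 167.7]
wrist nut_ball []
wrist nut_center []
wrist clamp_tab [([248.4, 236.4], 0.61)]
closed pred tab [249.1 236.9] nutc [248.8 340.3]
3.6 [309.9 315.1] [191.  362.9]
3.8 [303.4 305.5] [198.3 371.7]
4 [294.5 297.1] [207.4 379.2]
4.2 [283.4 290.3] [217.9 385.2]
4.4 [270.7 285.6] [229.5 389.4]
[ 0.6 -0.1  0.1]
```

View pics/v12.png

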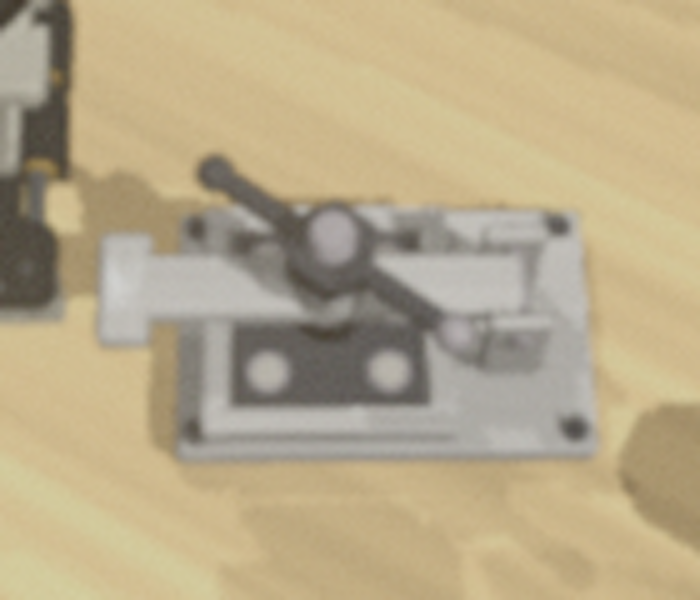

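```bash
cat > sweep.py <<'E'
from h import *
np.set_printoptions(precision=2,suppress=True)
T=telemetry.get_state()['eef_pos'];print(T)
def fc(al,r=50):
    u=np.array([np.cos(al),np.sin(al)]);n=np.array([-u[1],u[0]]);d=6+21*abs(n[0])+9.5*abs(n[1])
    return r*u+d*n
import sys
for al in np.arange(float(sys.argv[1]),float(sys.argv[2])-.01,-.2):
    c=fc(al);print(round(al,2),c,(W([*c,65])-T)*100)
E
python3 sweep.py 4.4 0
```

```text
[ 0.64 -0.06  0.14]
4.4 [ 12.14 -56.46] [-3.28  7.84 -7.67]
4.2 [  0.73 -57.78] [-4.19  7.13 -7.67]
4.0 [-11.41 -56.21] [-5.31  6.64 -7.67]
3.8 [-23.42 -51.45] [-6.59  6.43 -7.67]
3.6 [-34.3  -43.48] [-7.93  6.54 -7.67]
3.4 [-43.09 -32.65] [-9.24  7.02 -7.67]
3.2 [-48.94 -19.6 ] [-10.42   7.83  -7.67]
3.0 [-52.09 -11.13] [-11.13   8.39  -7.67]
2.8 [-54.48  -3.97] [-11.7    8.88  -7.67]
2.6 [-55.71   4.38] [-12.24   9.53  -7.67]
2.4 [-55.24  13.72] [-12.68  10.36  -7.67]
2.2 [-52.52  23.61] [-12.96  11.34  -7.67]
2.0 [-47.22  33.38] [-13.01  12.45  -7.67]
1.8 [-39.22  42.19] [-12.78  13.62  -7.67]
1.6 [-28.72  49.18] [-12.25  14.76  -7.67]
1.4 [-19.4   54.08] [-11.7   15.66  -7.67]
1.2 [-8.93 57.12] [-10.96  16.46  -7.67]
1.0 [ 2.78 57.64] [-9.99 17.11 -7.67]
0.8 [14.98 55.15] [-8.82 17.53 -7.67]
0.6 [26.76 49.44] [-7.51 17.65 -7.67]
0.4 [37.12 40.59] [-6.17 17.43 -7.67]
0.2 [45.13 29.03] [-4.89 16.86 -7.67]
-0.0 [50.  15.5] [-3.77 15.95 -7.67]
```

```bash
python3 -m inch '0 -1.6 4 -2 0 0 0;0 -3.3 7.8 -3 0 0 0;0 -3.3 7.8 -6 0 0 0;0 -3.3 7.8 -7.7 0 0 0;0 -4.2 7.15 -7.7 0 0 0;0 -5.3 6.65 -7.7 0 0 0;0 -5.9 6.5 -7.7 0 0 0;0 -6.6 6.45 -7.7 0 0 0;0 -7.3 6.45 -7.7 0 0 0;0 -7.9 6.55 -7.7 0 0 0;0 -7.9 6.55 -7.7 0 0 0'; python3 - <<'E'
from h import *
for c in('scene','top'):
    g=grab_frame(c)
    print(c,[(np.round(r['location'],1),round(r['p'],2)) for r in pinpoint(c,'nut_ball')])
    for a in(3.4,3.6,3.8,4):print(a,proj(g,ball(0,a)).round(1),proj(g,ball(0,a,-1)).round(1))
E
python3 sweep.py 3.4 1.4
```

```text
t: 20.18
eef_pos: [0.5647, 0.0083, 0.0651]
ee_rot: [-3.137, 0.002, -2.595]
force: [2.0, 2.3, 0.5]
width: 0.0004
scene []
3.4 [257.7 194.8] [274.3 246.3]
3.6 [252.4 196.6] [279.9 244.1]
3.8 [247.6 199.2] [284.8 241. ]
4 [243.5 202.7] [289. 237.]
top []
3.4 [253.6 178.1] [224.8 149.3]
3.6 [256.2 174.9] [222.2 152.4]
3.8 [258.2 171.3] [220.2 155.9]
4 [259.3 167.4] [219.  159.7]
[0.56 0.01 0.06]
3.4 [-43.09 -32.65] [-1.36  0.46  0.02]
3.2 [-48.94 -19.6 ] [-2.54  1.27  0.02]
3.0 [-52.09 -11.13] [-3.25  1.83  0.02]
2.8 [-54.48  -3.97] [-3.82  2.32  0.02]
2.6 [-55.71   4.38] [-4.36  2.97  0.02]
2.4 [-55.24  13.72] [-4.8   3.8   0.02]
2.2 [-52.52  23.61] [-5.08  4.78  0.02]
2.0 [-47.22  33.38] [-5.13  5.89  0.02]
1.8 [-39.22  42.19] [-4.91  7.06  0.02]
1.6 [-28.72  49.18] [-4.37  8.2   0.02]
1.4 [-19.4   54.08] [-3.83  9.11  0.02]
```

```bash
python3 -m inch '0 -.7 .2 0 0 0 0;0 -1.35 .45 0 0 0 0;0 -1.95 .85 0 0 0 0;0 -2.55 1.25 0 0 0 0;0 -2.9 1.55 0 0 0 0;0 -3.25 1.85 0 0 0 0;0 -3.8 2.3 0 0 0 0;0 -4.35 3 0 0 0 0;0 -4.8 3.8 0 0 0 0;0 -4.8 3.8 0 0 0 0'; python3 - <<'E'
from h import *
for c in('scene','top'):
    g=grab_frame(c);save(g,'k_'+c)
    print(c,[(np.round(r['location'],1),round(r['p'],2)) for r in pinpoint(c,'nut_ball')],[(np.round(r['bbox'],1),round(r['p'],2)) for r in regions_of(c,'jam_nut')])
    for a in(2.2,2.4,2.6,2.8,3.0,3.2):print(a,proj(g,ball(0,a)).round(1),proj(g,ball(0,a,-1)).round(1))
E
python3 sweep.py 2.4 0
```

```text
t: 21.62
eef_pos: [0.5158, 0.0463, 0.0647]
ee_rot: [-3.137, -0.0, -2.595]
force: [-0.5, -1.8, 0.4]
width: 0.0005
scene [] [(array([244.8, 222.7, 273.2, 245.9]), 0.64)]
2.2 [288.3 204.3] [242.  236.4]
2.4 [284.3 200.5] [246.  240.5]
2.6 [279.6 197.5] [250.9 243.7]
2.8 [274.4 195.4] [256.4 246. ]
3.0 [268.9 194.2] [262.3 247.2]
3.2 [263.2 194. ] [268.3 247.3]
top [] []
2.2 [230.6 182.3] [247.6 145.5]
2.4 [234.5 183.5] [243.8 144.2]
2.6 [238.6 184. ] [239.7 143.7]
2.8 [242.7 183.7] [235.6 144. ]
3.0 [246.7 182.5] [231.7 145.1]
3.2 [250.4 180.6] [228.1 146.9]
[0.52 0.05 0.06]
2.4 [-55.24  13.72] [-0.01 -0.    0.03]
2.2 [-52.52  23.61] [-0.29  0.98  0.03]
2.0 [-47.22  33.38] [-0.34  2.09  0.03]
1.8 [-39.22  42.19] [-0.11  3.26  0.03]
1.6 [-28.72  49.18] [0.43 4.4  0.03]
1.4 [-19.4   54.08] [0.97 5.3  0.03]
1.2 [-8.93 57.12] [1.71 6.11 0.03]
1.0 [ 2.78 57.64] [2.68 6.76 0.03]
0.8 [14.98 55.15] [3.86 7.17 0.03]
0.6 [26.76 49.44] [5.16 7.3  0.03]
0.4 [37.12 40.59] [6.51 7.07 0.03]
0.2 [45.13 29.03] [7.79 6.5  0.03]
-0.0 [50.  15.5] [8.91 5.59 0.03]
```

```bash
python3 -m inch '0 -.15 .5 0 0 0 0;0 -.3 1 0 0 0 0;0 -.35 1.55 0 0 0 0;0 -.35 2.1 0 0 0 0;0 -.25 2.7 0 0 0 0;0 -.1 3.25 0 0 0 0;0 .15 3.85 0 0 0 0;0 .45 4.4 0 0 0 0;0 .7 4.85 0 0 0 0;0 .95 5.3 0 0 0 0;0 .95 5.3 0 0 0 0'; python3 - <<'E'
from h import *
for c in('scene','top'):
    g=grab_frame(c);save(g,'k_'+c)
    print(c,[(np.round(r['location'],1),round(r['p'],2)) for r in pinpoint(c,'nut_ball')],[(np.round(r['bbox'],1),round(r['p'],2)) for r in regions_of(c,'jam_nut')])
    for a in(1.2,1.4,1.6,1.8,2):print(a,proj(g,ball(0,a)).round(1),proj(g,ball(0,a,-1)).round(1))
E
python3 sweep.py 1.4 0
```

```text
t: 23.3
eef_pos: [0.5264, 0.0992, 0.0646]
ee_rot: [-3.137, 0.001, -2.596]
force: [-0.6, -0.3, -1.0]
width: 0.0005
scene [(array([267.6, 220.3]), 0.74), (array([266.5, 223.9]), 0.3)] [(array([230.4, 213.1, 277.4, 230.4]), 0.67)]
1.2 [293.5 229.7] [238.5 211.2]
1.4 [294.7 224.4] [236.9 216.2]
1.6 [294.7 219. ] [236.4 221.4]
1.8 [293.6 213.7] [237.2 226.7]
2 [291.4 208.8] [239.  231.8]
top [] []
1.2 [218.9 166.9] [259.5 160.9]
1.4 [219.8 170.8] [258.5 157. ]
1.6 [221.6 174.4] [256.7 153.3]
1.8 [224.  177.6] [254.2 150.1]
2 [227.1 180.3] [251.2 147.5]
[0.53 0.1  0.06]
1.4 [-19.4   54.08] [ 0.01 -0.    0.01]
1.2 [-8.93 57.12] [0.75 0.8  0.01]
1.0 [ 2.78 57.64] [1.72 1.45 0.01]
0.8 [14.98 55.15] [2.89 1.87 0.01]
0.6 [26.76 49.44] [4.2  1.99 0.01]
0.4 [37.12 40.59] [5.54 1.77 0.01]
0.2 [45.13 29.03] [6.83 1.19 0.01]
0.0 [50.  15.5] [7.94 0.29 0.01]
```

```bash
python3 -m inch '0 .35 .4 0 0 0 0;0 .75 .8 0 0 0 0;0 1.2 1.15 0 0 0 0;0 1.7 1.45 0 0 0 0;0 2.3 1.7 0 0 0 0;0 2.9 1.85 0 0 0 0;0 3.5 1.95 0 0 0 0;0 4.2 2 0 0 0 0;0 4.9 1.9 0 0 0 0;0 5.5 1.75 0 0 0 0;0 5.5 1.75 0 0 0 0'; python3 - <<'E'
from h import *
for c in('scene','top'):
    g=grab_frame(c);save(g,'k_'+c)
    print(c,[(np.round(r['location'],1),round(r['p'],2)) for r in pinpoint(c,'nut_ball')],[(np.round(r['bbox'],1),round(r['p'],2)) for r in regions_of(c,'jam_nut')])
    for a in(.2,.4,.6,.8):print(a,proj(g,ball(0,a)).round(1),proj(g,ball(0,a,-1)).round(1))
E
python3 sweep.py .4 -.4
```

```text
t: 24.98
eef_pos: [0.5815, 0.1158, 0.0645]
ee_rot: [-3.137, 0.0, -2.597]
force: [-1.9, -1.5, -0.6]
width: 0.0006
scene [(array([129., 143.]), 0.34)] [(array([247.7, 194. , 269.3, 227.8]), 0.67), (array([155.8,  91.7, 197.8, 131.5]), 0.21)]
0.2 [272.5 247.5] [259.3 195.5]
0.4 [278.2 245.7] [253.9 197. ]
0.6 [283.3 242.8] [249.  199.4]
0.8 [287.7 239.1] [244.7 202.7]
top [(array([241.7, 165.6]), 0.45)] []
0.2 [225.9 148.9] [252.7 179.1]
0.4 [223.  151.8] [255.5 176.2]
0.6 [220.9 155.2] [257.7 172.7]
0.8 [219.4 158.9] [259.1 168.9]
[0.58 0.12 0.07]
0.4 [37.12 40.59] [ 0.01 -0.03 -0.01]
0.2 [45.13 29.03] [ 1.29 -0.6  -0.01]
0.0 [50.  15.5] [ 2.41 -1.51 -0.01]
-0.2 [52.87  9.16] [ 2.98 -1.9  -0.01]
-0.4 [54.98  1.65] [ 3.55 -2.43 -0.01]
```

```bash
python3 -m inch '0 .65 -.3 0 0 0 0;0 1.3 -.6 0 0 0 0;0 1.85 -1.05 0 0 0 0;0 2.3 -1.4 0 0 0 0;0 2.3 -1.4 0 0 0 0'; python3 -m inch '0 .1 -.17 0 0 0 0;0 .2 -.34 0 0 0 0;0 .2 -.34 0 0 0 0'; python3 - <<'E'
from h import *
g=grab_frame('scene');print([(np.round(r['bbox'],1),round(r['p'],2)) for r in regions_of('scene','jam_nut')])
for a in(0,.1,.2,.4):print(a,proj(g,ball(0,a,-1)).round(1))
E
```

```text
t: 25.9
eef_pos: [0.6044, 0.103, 0.0648]
ee_rot: [-3.138, 0.002, -2.596]
force: [-5.5, 3.8, 2.0]
width: 0.0005
t: 26.28
eef_pos: [0.6049, 0.1018, 0.0645]
ee_rot: [3.141, 0.002, -2.596]
force: [-11.1, 12.4, 3.4]
width: 0.0006
[]
0 [264.8 195. ]
0.1 [262.  195.2]
0.2 [259.3 195.5]
0.4 [253.9 197. ]
```

```bash
python3 -m inch '0 0 0 0 0 0 0;0 -.2 .35 0 0 0 0;0 -.8 1.3 0 0 0 0;0 -1.3 2.2 0 0 0 0;0 -1.3 2.2 5 0 0 0;0 -1.3 2.2 11 0 0 0;0 -3 5 17 0 0 0;0 -6 10 20 0 0 0;0 -8 14 20 0 0 0;0 -10 18 20 0 0 0;0 -10 18 20 0 0 0;0 -10 18 20 0 0 0'; python3 - <<'E'
from h import *
for c in('scene','top'):
    g=grab_frame(c);save(g,'z_'+c)
    for n in('nut_ball','nut_center','clamp_tab','carrier_top'):print(c,n,[(np.round(r['location'],1),round(r['p'],2)) for r in pinpoint(c,n)])
    r=regions_of(c,'jam_nut')
    if r:
        print(r[0]['bbox'],r[0]['p']);ys,xs=np.nonzero(r[0]['pixels']);print(ys.min(),xs[ys<=ys.min()+5].mean(),ys.max(),xs[ys>=ys.max()-5].mean())
    for a in(-.1,0,.1,.2):print(a,proj(g,ball(0,a)).round(1),proj(g,ball(0,a,-1)).round(1))
    print(proj(g,W([0,*clampP(0,178,7)])),proj(g,W([0,0,96])))
s=telemetry.get_state();print(s['eef_pos'],s['force'],s['t'])
for c,box in(('scene',(190,270,205,325)),):
    cv2.imwrite('pics/v13.png',cv2.resize(grab_frame(c)['pixels'][170:290,200:340],(700,600),interpolation=cv2.INTER_CUBIC)[:,:,::-1])
E
```

```text
t: 27.88
eef_pos: [0.5046, 0.2821, 0.2645]
ee_rot: [-3.142, 0.002, -2.595]
force: [0.2, -0.3, 0.8]
width: 0.0006
scene nut_ball [(array([263.5, 244.7]), 0.64)]
scene nut_center [(array([265.3, 218.5]), 0.71)]
scene clamp_tab [(array([221.5, 227. ]), 0.84)]
scene carrier_top [(array([266.9, 230.7]), 0.83), (array([385.1, 281.3]), 0.36)]
[254.8, 192.9, 272.3, 251.3] 0.65
191 264.6756756756757 252 266.1304347826087
-0.1 [263.5 248.2] [267.6 195.1]
0 [266.5 248.3] [264.8 195. ]
0.1 [269.5 248. ] [262.  195.2]
0.2 [272.5 247.5] [259.3 195.5]
[224.05749288 226.31549858] [265.63676069 220.68646779]
top nut_ball [(array([225.5, 146.4]), 0.49)]
top nut_center []
top clamp_tab [(array([263. , 153.5]), 0.78)]
top carrier_top [(array([239.2, 165.5]), 0.91)]
[228.8, 146.6, 249.1, 182.7] 0.7
145 230.1304347826087 182 248.0
-0.1 [231.  145.8] [247.5 182.5]
0 [229.2 146.6] [249.4 181.5]
0.1 [227.5 147.7] [251.1 180.4]
0.2 [225.9 148.9] [252.7 179.1]
[264.87058397 151.47939863] [239.23100382 163.99001674]
[0.50500189 0.28172686 0.26452674] [ 0.09524392 -0.97243153  0.72351217] 28.475
```

```bash
python3 -c "
from station import arm;print(arm.job_done())"
```

```text
the job is handed in; nothing more can be done
None
```

The job is done and handed in at about 28.5 s; no verdict is reported. All three steps look complete from forces and camera checks.

- **Carrier:** I pressed it down with the clamp open until it was solid, reaching 57 N. The scene camera showed it about 5 mm lower. In the wrist view the shadow of its raised edge on the rail was gone.
- **Clamp:** I swung it down until it stopped solidly at about 20 N. The tab images within 2 to 3 pixels of where a closed clamp should be.
- **Jam nut:** I swept it clockwise about 4 rad and leaned on it with about 16 N against the stop; you asked for about 10 N. After I backed off, both balls image where a fully jammed nut should be, at 0 rad in both cameras, give or take about 0.05 rad.
- **Bystanders and robot:** I did not re-measure the bottle, beaker and slide box at the end. No planned move went near them. The arm ended raised and clear, with the force reading near zero.

**Height reading that disagreed:** with the fingers shut, the reported tool height was about 27 mm too low. Contact with the seated carrier (30 mm) came at a reading of 3 mm, and the closed clamp (69 mm) gave the same offset. I allowed for it in the clamp and nut moves. The first press at the reported height touched nothing.

**Sideways force:** the carrier press also showed a sideways force of about 22 N that I did not fully explain. I took the 57 N to be finger contact. If the gripper's body took it instead, it would exceed the 40 N limit.

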